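Clear the bearing rig and thread its guide rod

ROBOT

A 6-joint arm with a two-finger parallel gripper is mounted at the origin on a cart in front of the work surface, level with it; the furniture and walls round the work are solid. World frame = base frame: x ahead of the robot, y to its left, z up, the work surface at z = 0. Lengths are in m, angles in rad, forces in N, time in s.
With the tool pointing down it reaches from about 0.275 to 0.75 m from the base axis. Payload 10.2 kg.
Tool frame: the origin (TCP) lies midway between the tips of the shut fingers; the grasp point (between the pads) lies 19 mm behind it; z points along the fingers, y is the line along which they close (so a half turn about z gives the same grasp; the last joint's range is limited). The gripper opens to 88 mm and grips with 3 to 60 N. Pads are 18 mm wide; open, the fingers measure 123 mm over their backs; the gripper's body (75 mm by 187 mm) begins 45 mm behind the grasp point.
Start: joints at [1.102, 0.313, 1.498, -0, 1.331, -0.223], TCP at [0.128, 0.509, 0.239] pointing down, gripper open.
Joint ranges: [-2.94, 2.94], [-0.97, 2.17], [0.19, 2.56], [-1.23, 4.37], [0.02, 3.11], [-2.88, 2.88]. Speed limits (rad/s): [2.39, 2.39, 3.01, 3.14, 3.14, 3.14].

INTERFACE

Orientations are given as a unit quaternion [x, y, z, w].
In Python, from rig import manip gives the robot as it stands.
- The arm moves only by the tool arm_command, never from a script. Its argument "deltas" is a list of rows, each a list of 5 numbers: the shift along the tool's x, y, z in units of 0.6 m (1.0 is 0.6 m), then the turn about the tool's z in units of 90 degrees (1.0 is 90 degrees), then the opening, from 0 (shut) to 1 (fully open). In form: [[x, y, z, roll, fingers], ...]. A call has 1 to 10 rows; each row is the pose to reach, as a shift and turn from the pose commanded when the call began, along the tool's axes at that moment; what a row does not reach only later rows make up. A row lasts 1/8 s, in which the tool goes at most 62.5 mm and 10.7 degrees, less where a joint would pass 70% of its speed; a pose out of reach is approached as far as the arm can. A call with a number of a shift or a turn outside -1 to 1 is refused whole. A call with a gripper value outside its range is refused whole. The fingers move at their own pace and stop on an object; the grip force is fixed at half the most. Time passes only in rows, so rows that repeat a pose let the fingers close. It gives the time, the measured TCP pose, the force, the opening and the grip force at its end, in the units of the state.
- manip.sense(): the state, without advancing time (a new reading comes with each control period).
- manip.get_image(name): name is "side" or "top" or "wrist"; returns a dict with "img" (420x560x3 uint8, red, green, blue), "fx", "fy", "cx", "cy" (pixels), "extrinsics" (4x4, takes a point from world to camera coordinates). Camera axes: x right, y up, looking along -z (the intrinsics and any distortion apply to the point x, -y, -z); pixel columns grow to the right and rows downward; lengths in m; the calibration is good to about 2 mm. A picture is of the moment at which its call begins. There is no depth.
- manip.close_job(): hands the job in; it is judged then, once.
The state is a dict: "time": time; "q": joint angles; "dq": joint speeds; "joint_torque": joint torques, N m; "position": TCP position; "orientation": TCP orientation; "force": force on the tool from outside, world axes, zero at the start; "torque": the same for the moment, N m; "gripper_width": finger opening in m; "finger_force": force on a finger pad.
Only numpy, scipy, OpenCV 4.12 (cv2) and the standard library are available. Lean on these libraries where they do the work, as an engineer would, in place of code of your own. Each camera call takes 0.05 s, during which the arm holds its last target. There are 200 camera calls.

TASK

Draw the thin transit plate straight up out of the grooved guides between the two bearing blocks, stand it in the slot of the grey plastic rack on the right and let go of it there. Then take the guide rod from its cradle by its grip and thread it from the left through the left bushing and on through the right one, until its nose clearly stands out beyond the right block, and finish holding it there by the grip, spanning both; do not let go. Leave the pot, the jar and the beaker where they stand.

Things in the scene. Friction and masses are not known exactly. Their poses are not given: they have to be found in the camera images.
- rig: Fixed bearing rig: aluminium base 104 (x) x 136 (y) x 10 mm with two grey bearing blocks in line along its y. Origin: centre of its underside, on the worktop; z up; +y is its left, the entry side. Blocks: 40 mm wide (x), at y 30 to 50 and -50 to -30 mm, tops at z 95 mm. Each has a 13 mm bore along y, axis at x 0, z 75 mm, with a 2 mm lead-in chamfer and brass flange on its +y face.
- guides (a point): Point midway between the two upright steel guides of the rig, at their tops, 60 mm above the worktop and above the rig's origin. The guides stand at x +-33 to +-46 mm of the rig, with facing grooves 7 mm wide (y) that hold the plate's two upright edges; the plate comes out only upward.
- plate: Loose steel plate, 80 to 140 g, 76 wide (its x) x 4 thick (its y) x 122 mm high, with a thicker bar along its top edge: 60 x 10 mm, z 106 to 122 mm. Origin: middle of its lower edge; z up. At the start it stands in the rig's guides, lower edge 10 mm above the worktop, square to the bores, and bars the way between the bushings.
- rack: Fixed grey plastic rack 110 (x) x 60 (y) x 48 mm high, right of the rig. Origin: centre of its underside; z up. One slot open at the top, 14 mm wide (y) and 90 mm long (x), centred on the origin, floor at z 12 mm, walls up to z 48 mm. The plate stands loosely in it, leaning up to about 16 degrees.
- cradle: Fixed grey plastic cradle left of the rig, base 50 (x) x 160 (y) x 8 mm. Origin: centre of its underside; z up. A post at y -50 mm with a 13 mm wide notch, top z 44 mm, carries the shaft; a pad 12 (x) x 28 mm (y), top z 30 mm, at y 55 mm carries the grip. The rod lies level, its axis 40 mm above the worktop.
- rod: Loose guide rod, 95 to 170 g: steel shaft 10 mm across, 135 mm long, its nose tapering to 6 mm over the last 6 mm; at its rear end a dark ribbed block grip 16 wide (x) x 40 long (y) x 20 mm high (z). Origin: centre of the grip, on the shaft's axis; -y points to the nose, z up. Centre of mass about 55 mm in front of the origin.
- rod_nose (a point): The rod's tip, on its axis, 155 mm from the rod's origin along its -y.
- rod_root (a point): Where the shaft leaves the grip, on the axis, 20 mm from the rod's origin along its -y.
- bush_left (a point): Centre of the left bore's mouth, on the outer (+y) face of the left block, 75 mm above the worktop.
- bush_right (a point): Centre of the right bore on the outer (-y) face of the right block, 75 mm above the worktop, 100 mm from bush_left.
- pot: Bystander: low cream-coloured cosmetic pot with a red band, 63 mm across, 34 mm high, behind the work; origin under its centre. Leave it alone.
- jar: Bystander: white cream jar, 57 mm across, 42 mm high, behind the work; origin under its centre. Leave it alone.
- beaker: Bystander: small clear beaker, 62 mm across, 71 mm high, behind the work; origin under its centre. Leave it alone.
There are look-alikes about, which are no part of the job. What is shaped like the rod but blue or purple is not meant.

How it is judged:
On the way, in this order (a step that is already met when the one before it is completed fails the run):
1. the plate stands in the rack's slot and is let go (x of plate in the frame of rack between -0.012 and 0.012 m and y of plate in the frame of rack between -0.009 and 0.009 m and z of plate in the frame of rack between 0.005 and 0.02 m and angle between plate's own z axis and vertical below 0.35 rad and contact force between the fingers and plate below 0.1 N and linear speed of plate below 0.03 m/s), for 0.2 s.
2. the rod's nose has entered the left bushing from the left (x of rod_nose in the frame of rig between -0.004 and 0.004 m and z of rod_nose in the frame of rig between 0.071 and 0.079 m and angle between the y axis of rod and the y axis of rig, either way round below 0.07 rad and contact force between the fingers and rod above 2 N and y of rod_nose in the frame of rig below 0.045 m and y of rod_root in the frame of rig above 0.05 m), for 0.1 s.
At the end, for the whole second after the job is handed in: Gripper holds the rod (2 N or more) at rest, nose 5 to 40 mm beyond the right block, shaft ends within 4 mm of the bores' axis, within 0.07 rad of it; plate released in the rack slot, within 12 mm along and 9 mm across its middle, lower edge 5 to 20 mm up, leaning under 0.35 rad (all of step 1 and x of rod_nose in the frame of rig between -0.004 and 0.004 m and z of rod_nose in the frame of rig between 0.071 and 0.079 m and x of rod_root in the frame of rig between -0.004 and 0.004 m and z of rod_root in the frame of rig between 0.071 and 0.079 m and angle between the y axis of rod and the y axis of rig, either way round below 0.07 rad and contact force between the fingers and rod above 2 N and y of rod_nose in the frame of rig between -0.09 and -0.055 m and linear speed of rod below 0.02 m/s); the arm keeps its last pose, push and grip.
It fails at once if a bystander (pot, jar or beaker) is moved by more than 20 mm (distance of any of pot, jar, beaker from where it was at the start of the episode above 0.02 m).
It also fails if it takes over 64 s, if anything falls off the work surface, if the arm or the gripper's body presses on something with over 40 N, if the wrist force passes 120 N, or if a joint passes its speed limit or range.

## Working session

There is one attempt and no reset: what is moved stays moved. The work goes in short steps, Python scripts to look and compute and a tool call to move; the robot and the scene stay as the last step left them, time stands still between calls to the robot, and variables do not carry over. Pictures are saved under pics/ and viewed, at most 10 in all, crops included, and the job is handed in when it is done.

Besides the shell and the picture viewer there is one more tool, called by a JSON object that holds its "name" and its "arguments". arm_command: Moves the arm, as the interface text tells. Its arguments: {"type":"object","properties":{"deltas":{"type":"array","items":{"type":"array","items":{"type":"number","minimum":-1,"maximum":1}}}},"required":["deltas"]}

```bash
mkdir -p pics; ls
cat > h.py <<'E'
from rig import manip
import numpy as np, cv2, pickle
def snap(n,f):
    d=manip.get_image(n); cv2.imwrite(f'pics/{f}.png',d['img'][:,:,::-1]); pickle.dump(d,open(f'pics/{f}.pkl','wb')); return d
def load(f): return pickle.load(open(f'pics/{f}.pkl','rb'))
def proj(d,P):
    P=np.atleast_2d(P); c=np.c_[P,np.ones(len(P))]@np.array(d['extrinsics']).T
    return np.c_[d['cx']+d['fx']*c[:,0]/-c[:,2], d['cy']-d['fy']*c[:,1]/-c[:,2]]
def ray(d,u,v,z):
    E=np.array(d['extrinsics']);R=E[:3,:3];o=-R.T@E[:3,3]
    r=R.T@np.array([(u-d['cx'])/d['fx'],-(v-d['cy'])/d['fy'],-1]); return o+r*(z-o[2])/r[2]
E
python3 - <<'E'
from h import *
for n in('top','side','wrist'):
    d=snap(n,n+'0'); print(n,d['fx'],d['cx'],d['cy'],[k for k in d if k!='img']); E=np.array(d['extrinsics']); print(-E[:3,:3].T@E[:3,3], E[2,:3])
print(manip.sense())
E
```

```text
pics
top 454.1211761094711 277.11843291276443 207.2089919018235 ['fx', 'fy', 'cx', 'cy', 'extrinsics']
[0.39526783 0.23935459 1.56474495] [-0.10432037  0.00658022  0.99452198]
side 397.95091654033433 281.38250164342406 206.0227888975614 ['fx', 'fy', 'cx', 'cy', 'extrinsics']
[0.21081772 1.18968304 0.75913752] [-0.26841719  0.78201227  0.56250247]
wrist 367.6061030761816 277.22853479166724 208.36542284398902 ['fx', 'fy', 'cx', 'cy', 'extrinsics']
[0.05922231 0.5277183  0.38317882] [-0.27146874  0.06891897  0.95997651]
{'time': 0.15, 'q': array([ 1.10160838e+00,  3.13294642e-01,  1.49823588e+00, -2.85168696e-05,
        1.33100865e+00, -2.23402394e-01]), 'dq': array([ 0.00153953, -0.00263136, -0.00087626,  0.00128376, -0.00097209,
        0.00012817]), 'joint_torque': array([ 2.36397500e-03, -4.02301419e+01, -2.52313936e+01,  6.95292000e-02,
        3.44270538e-02, -7.74031787e-05]), 'position': array([0.12767752, 0.50905033, 0.23831632]), 'orientation': array([ 1.22580293e-01,  9.92458487e-01, -4.49864233e-04, -1.47604185e-04]), 'force': array([-0.51087015,  0.49908968,  0.46500596]), 'torque': array([-0.0157436 , -0.02224103,  0.01388715]), 'finger_force': 0.0, 'gripper_width': 0.08807118163176418}
```

View pics/top0.png

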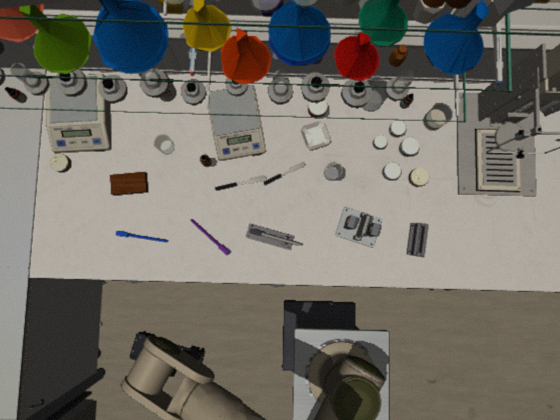

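View pics/side0.png

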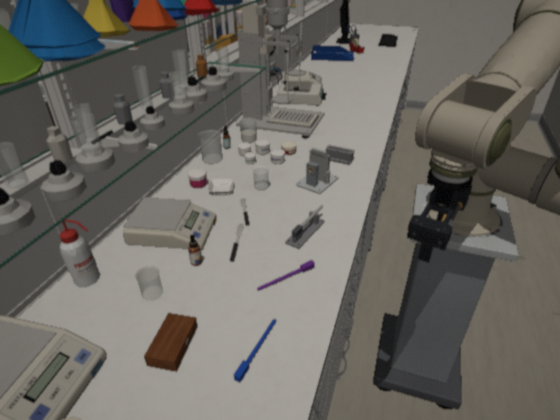

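Run:
```python
from h import *
t=load('top0');s=load('side0')
a=cv2.resize(t['img'][200:270,240:440],None,fx=4,fy=4,interpolation=cv2.INTER_CUBIC)
b=cv2.resize(s['img'][140:250,270:370],None,fx=2.9,fy=2.9,interpolation=cv2.INTER_CUBIC)
w=load('wrist0')['img']; w=cv2.resize(w,(425,319))
o=np.zeros((600,800,3),np.uint8);o[:280]=a;o[281:281+b.shape[0],:b.shape[1]]=b[:319];o[281:,300:725]=w
cv2.imwrite('pics/c1.png',o[:,:,::-1])
for p in [(360,227,.01),(418,239,.04),(271,235,.03)]: print(ray(t,*p))
```

```text
[ 0.4977715  -0.05713273  0.01      ]
[ 0.46062349 -0.2469218   0.04      ]
[0.46138831 0.24738809 0.03      ]
```

View pics/c1.png

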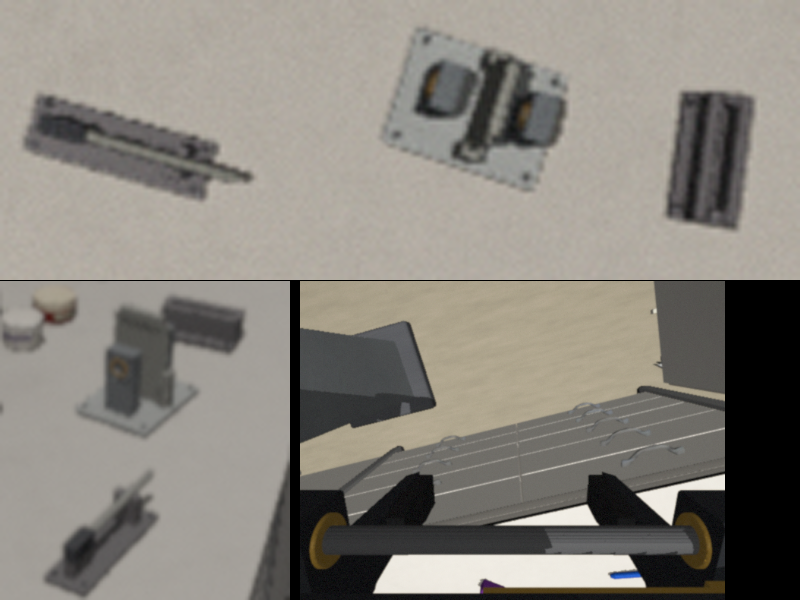

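```bash
cat >> h.py <<'E'
from scipy.optimize import least_squares
def T(p,L): # p=x,y,yaw
    c,s=np.cos(p[2]),np.sin(p[2]); L=np.atleast_2d(np.asarray(L,float)); return np.c_[p[0]+c*L[:,0]-s*L[:,1],p[1]+s*L[:,0]+c*L[:,1],L[:,2]]
def fit(obs,p0): # obs: list of (cam, local pts, px)
    f=lambda p:np.concatenate([(proj(d,T(p,L))-np.array(px)).ravel() for d,L,px in obs])
    r=least_squares(f,p0,loss='soft_l1'); return r.x,r.fun
E
python3 - <<'E'
from h import *
t=load('top0'); g=lambda P:np.array(P)/4+[240,200]-.4
def box(a,b,z):return [(a,b,z),(a,-b,z),(-a,-b,z),(-a,b,z)]
for n,L,px,p0 in [('rig',box(.052,.068,.01),[(420,27),(568,72),(530,190),(382,142)],[.498,-.057,-.3]),
 ('rack',box(.055,.03,.048),[(682,92),(754,97),(738,228),(668,218)],[.46,-.247,0]),
 ('cradle',box(.025,.08,.008),[(38,95),(217,142),(205,198),(25,150)],[.46,.247,-.3])]:
    p,r=fit([(t,L,g(px))],p0); print(n,p.round(4),r.round(1))
E=np.array(load('wrist0')['extrinsics']);s=manip.sense()
from scipy.spatial.transform import Rotation as R
Rt=R.from_quat(s['orientation']).as_matrix();print(Rt.round(3));print('cam in tool',Rt.T@(-E[:3,:3].T@E[:3,3]-s['position']), (E[:3,:3]@Rt).round(3))
E
```

```text
rig [ 0.4993 -0.0515 -0.2878] [-0.7 -0.3  0.   0.7  0.9  0.  -0.1 -0.3]
rack [ 0.4597 -0.2418 -0.1138] [ 0.  -0.9 -0.2  0.3  0.3  0.2 -0.1  0.2]
cradle [ 0.4583  0.2512 -0.2286] [ 0.1 -0.1  0.5 -0.1 -0.1  0.1 -0.4  0.2]
[[-0.97   0.243 -0.   ]
 [ 0.243  0.97  -0.001]
 [ 0.    -0.001 -1.   ]]
cam in tool [ 0.07096661  0.00131641 -0.14485082] [[ 0.001  1.     0.   ]
 [ 0.96  -0.001  0.28 ]
 [ 0.28  -0.    -0.96 ]]
```

{"name": "arm_command", "arguments": {"deltas": [[-0.95, -0.9, -0.07, 0, 1], [-0.95, -0.9, -0.07, 0, 1], [-0.95, -0.9, -0.07, 0, 1], [-0.95, -0.9, -0.07, 0, 1], [-0.95, -0.9, -0.07, 0, 1], [-0.95, -0.9, -0.07, 0, 1], [-0.95, -0.9, -0.07, 0, 1], [-0.95, -0.9, -0.07, 0, 1], [-0.95, -0.9, -0.07, 0, 1], [-0.95, -0.9, -0.07, 0, 1]]}}

```text
time: 1.4
position: [0.4635, -0.0194, 0.2722]
orientation: [0.123, 0.992, 0.0, 0.0]
force: [0.9, 0.8, 0.1]
gripper_width: 0.0877
finger_force: 0.0
```

{"name": "arm_command", "arguments": {"deltas": [[-0.195, -0.185, -0.013, 0, 1], [-0.195, -0.185, -0.013, 0, 1], [-0.195, -0.185, -0.013, 0, 1], [-0.195, -0.185, -0.013, 0, 1], [-0.195, -0.185, -0.013, 0, 1], [-0.195, -0.185, -0.013, 0, 1]]}}

```text
time: 2.15
position: [0.5489, -0.1525, 0.2802]
orientation: [0.122, 0.993, -0.0, 0.0]
force: [-0.3, -0.6, -0.0]
gripper_width: 0.088
finger_force: 0.0
```

Run:
```python
from h import *
d=snap('wrist','w1'); s=manip.sense(); print(s['position'],s['dq'].round(3))
cv2.imwrite('pics/w1b.png',cv2.resize(d['img'],(800,600),interpolation=cv2.INTER_CUBIC)[:,:,::-1])
```

```text
[ 0.54900174 -0.15252735  0.28030253] [-0.004  0.003 -0.005 -0.002  0.001  0.   ]
```

View pics/w1b.png

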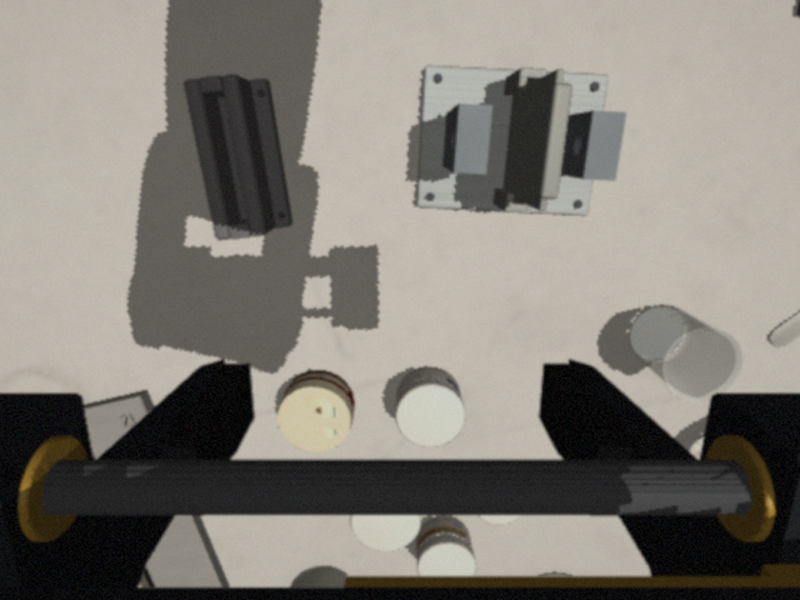

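Run:
```python
from h import *
d=load('w1'); g=lambda P:(np.array(P)+.5)*.7-.5
L=[(-.052,-.068,.01),(-.052,.068,.01),(.052,.068,.01),(.052,-.068,.01),(-.02,.05,.095),(.02,.05,.095),(-.02,-.03,.095),(.02,-.03,.095)]
px=[(428,66),(607,75),(587,215),(417,207),(625,113),(617,181),(493,104),(490,174)]
p,r=fit([(d,L,g(px))],[.499,-.05,-.28]);print(p.round(4),r.reshape(-1,2).round(1).tolist())
print('plate bar pred',((proj(d,T(p,[(-.03,.005,.132),(.03,.005,.132),(-.03,-.005,.132),(.03,-.005,.132)]))+.5)/.7).round())
L=[(-.055,-.03,.048),(-.055,.03,.048),(.055,.03,.048)]
q,r=fit([(d,L,g([(185,80),(270,79),(291,222)]))],[.46,-.24,-.11]);print(q.round(4),r.reshape(-1,2).round(1).tolist())
print(((proj(d,T(q,[(.055,-.03,.048),(-.045,-.007,.048),(-.045,.007,.048),(.045,.007,.048),(.045,-.007,.048)]))+.5)/.7).round())
a=cv2.resize(d['img'][40:175,110:450],(800,318),interpolation=cv2.INTER_CUBIC)
for o,c in((p,T(p,[(-.052,-.068,.01),(-.052,.068,.01),(.052,.068,.01),(.052,-.068,.01)])),(p,T(p,[(-.03,.005,.132),(.03,.005,.132),(.03,-.005,.132),(-.03,-.005,.132)])),(p,T(p,[(-.02,.03,.095),(.02,.03,.095),(.02,.05,.095),(-.02,.05,.095)])),(p,T(p,[(-.02,-.03,.095),(.02,-.03,.095),(.02,-.05,.095),(-.02,-.05,.095)])),(q,T(q,[(-.055,-.03,.048),(-.055,.03,.048),(.055,.03,.048),(.055,-.03,.048)])),(q,T(q,[(-.045,-.007,.048),(-.045,.007,.048),(.045,.007,.048),(.045,-.007,.048)]))):
    u=((proj(d,c)-[110,40]+.5)*800/340).round().astype(int); cv2.polylines(a,[u],True,(255,0,0),1)
cv2.imwrite('pics/c2.png',a[:,:,::-1])
```

```text
[ 0.5004 -0.05   -0.2949] [[-2.0, -1.4], [2.4, -0.5], [1.2, 1.1], [-0.4, 0.4], [1.8, -0.5], [-0.6, 0.1], [0.2, 0.7], [-2.4, 0.2]]
plate bar pred [[576.  84.]
 [560. 200.]
 [556.  83.]
 [542. 199.]]
[ 0.4656 -0.243  -0.1844] [[-1.7, 0.2], [1.4, -3.2], [0.1, 11.3]]
[[209. 243.]
 [220.  95.]
 [240.  93.]
 [258. 227.]
 [239. 228.]]
```

View pics/c2.png

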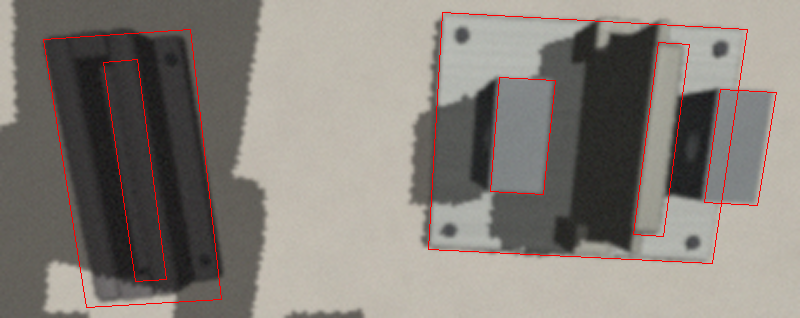

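Run:
```python
from h import *
def en(im):
    x=im.astype(float); return np.clip(255*(x/150)**.6,0,255).astype(np.uint8)
d=load('w1');t=load('top0')
a=cv2.resize(en(d['img'][45:175,120:215]),None,fx=4.6,fy=4.6,interpolation=cv2.INTER_CUBIC)
b=cv2.resize(en(t['img'][218:262,402:434]),None,fx=10,fy=10,interpolation=cv2.INTER_CUBIC)
o=np.zeros((600,800,3),np.uint8);o[:a.shape[0],:a.shape[1]]=a[:600];o[:b.shape[0],460:460+b.shape[1]]=b
cv2.imwrite('pics/c3.png',o[:,:,::-1]); print(a.shape,b.shape)
```

```text
(598, 437, 3) (440, 320, 3)
```

View pics/c3.png

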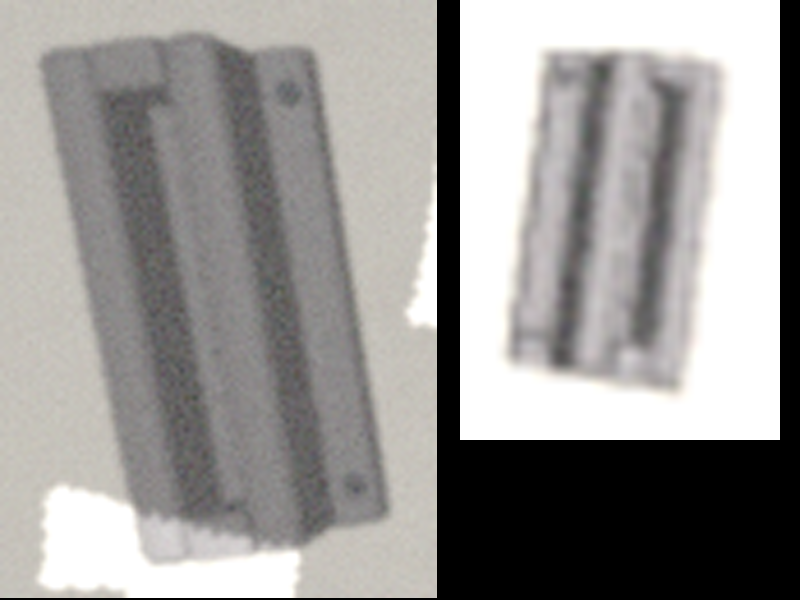

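Run:
```python
from h import *
d=load('w1');t=load('top0')
g=lambda P:(np.array(P)+.5)/4.6-.5+[120,45]
gt=lambda P:(np.array(P)-[460,0]+.5)/10-.5+[402,218]
A=(d,[(-.05,0,.048),(.05,0,.048)],g([(127,67),(218,533)]))
B=(t,[(.045,0,.048),(-.045,0,.048)],gt([(670,85),(648,350)]))
for o in([A],[A,B],[B]):
    p,r=fit(o,[.46,-.24,-.1]);print(p.round(4),r.reshape(-1,2).round(1).tolist())
p,_=fit([A],[.46,-.24,-.1])
for zb in(.0,.01): print(((proj(d,T(p,[(-.055,.03,zb),(.055,.03,zb)]))-[120,45]+.5)*4.6).round())
s=manip.sense(); q=[.5004,-.05,-.2949]; print(proj(d,T(q,[(0,0,.132)])))
```

```text
[ 0.4619 -0.2519 -0.1367] [[-0.1, -1.0], [0.1, 1.4]]
[ 0.4616 -0.252  -0.1357] [[-0.4, -1.2], [-0.1, 1.1], [-0.6, -0.7], [-1.8, -0.5]]
[ 0.4597 -0.2559 -0.0903] [[0.0, -0.1], [-0.0, 0.1]]
[[319.  48.]
 [395. 516.]]
[[309.  43.]
 [387. 522.]]
[[390.08915392  99.78486279]]
```

{"name": "arm_command", "arguments": {"deltas": [[0.12, 0.146, 0.1, 0.032, 1], [0.12, 0.146, 0.183, 0.032, 1], [0.12, 0.146, 0.183, 0.032, 1], [0.12, 0.146, 0.183, 0.032, 1], [0.12, 0.146, 0.183, 0.032, 1], [0.12, 0.146, 0.183, 0.032, 1]]}}

```text
time: 2.95
position: [0.5016, -0.0519, 0.1714]
orientation: [0.148, 0.989, -0.0, 0.001]
force: [-0.8, -0.7, 0.2]
gripper_width: 0.0879
finger_force: 0.0
```

Run:
```python
from h import *
d=snap('wrist','w2'); s=manip.sense(); print(s['position'],2*np.arcsin(-s['orientation'][0]),s['dq'].round(3))
a=d['img'].copy();p=[.5004,-.05,-.2949]
P=[(-.03,.005,.132),(.03,.005,.132),(.03,-.005,.132),(-.03,-.005,.132)]
a=cv2.resize(a,(800,600),interpolation=cv2.INTER_CUBIC)
for c in (P,[(-.02,.03,.095),(.02,.03,.095),(.02,.05,.095),(-.02,.05,.095)],[(-.02,-.03,.095),(.02,-.03,.095),(.02,-.05,.095),(-.02,-.05,.095)]):
    cv2.polylines(a,[((proj(d,T(p,c))+.5)/.7).round().astype(int)],True,(255,0,0),1)
cv2.imwrite('pics/w2b.png',a[:,:,::-1])
```

```text
[ 0.50142348 -0.05177471  0.17115293] -0.29678561012770727 [ 0.001  0.004  0.009  0.001 -0.003  0.001]
```

View pics/w2b.png

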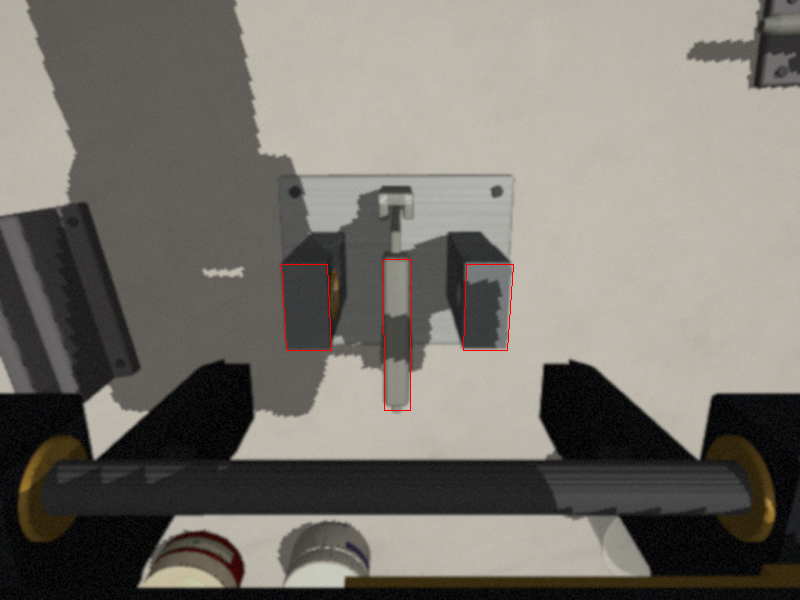

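{"name": "arm_command", "arguments": {"deltas": [[0.001, 0, 0.08, 0, 1], [0.001, 0, 0.11, 0, 1], [0.001, 0, 0.11, 0, 1], [0.001, 0, 0.11, 0, 0], [0.001, 0, 0.11, 0, 0], [0.001, 0, 0.11, 0, 0], [0.001, 0, 0.11, 0, 0], [0.001, 0, 0.11, 0, 0], [0.001, 0, 0.11, 0, 0]]}}

```text
time: 4.12
position: [0.5001, -0.0508, 0.1041]
orientation: [0.147, 0.989, 0.0, -0.0]
force: [-0.6, -0.5, -0.4]
gripper_width: 0.0302
finger_force: 0.0
```

{"name": "arm_command", "arguments": {"deltas": [[0, 0, 0, 0, 0], [0, 0, 0, 0, 0], [0, 0, 0, 0, 0], [0, 0, 0, 0, 0]]}}

```text
time: 4.62
position: [0.5002, -0.0508, 0.1041]
orientation: [0.147, 0.989, -0.0, 0.0]
force: [-0.6, 0.5, 0.6]
gripper_width: 0.0091
finger_force: 30.0
```

{"name": "arm_command", "arguments": {"deltas": [[0, 0, -0.03, 0, 0], [0, 0, -0.07, 0, 0], [0, 0, -0.11, 0, 0], [0, 0, -0.15, 0, 0], [0, 0, -0.18, 0, 0], [0, 0, -0.18, 0, 0]]}}

```text
time: 5.38
position: [0.5005, -0.0509, 0.2128]
orientation: [0.148, 0.989, -0.0, 0.001]
force: [0.3, 0.3, -1.7]
gripper_width: 0.0097
finger_force: 30.0
```

{"name": "arm_command", "arguments": {"deltas": [[-0.037, -0.342, 0, -0.102, 0], [-0.037, -0.342, 0, -0.102, 0], [-0.037, -0.342, 0, -0.102, 0], [-0.037, -0.342, 0, -0.102, 0], [-0.037, -0.342, 0.03, -0.102, 0], [-0.037, -0.342, 0.08, -0.102, 0], [-0.037, -0.342, 0.08, -0.102, 0], [-0.037, -0.342, 0.08, -0.102, 0]]}}

```text
time: 6.38
position: [0.462, -0.2533, 0.1649]
orientation: [0.068, 0.998, -0.0, 0.0]
force: [-0.2, 0.0, -2.1]
gripper_width: 0.0095
finger_force: 30.0
```

Run:
```python
from h import *
d=snap('wrist','w3'); s=manip.sense(); print(s['position'],2*np.arcsin(-s['orientation'][0]),s['dq'].round(3))
a=d['img'].astype(float);a=np.clip(255*(a/190)**.7,0,255).astype(np.uint8)
a=cv2.resize(a[80:290,150:430],(800,600),interpolation=cv2.INTER_CUBIC)
p=[.462,-.252,-.137]
for c in ([(-.045,.007,.048),(.045,.007,.048),(.045,-.007,.048),(-.045,-.007,.048)],[(-.055,.03,.048),(-.055,-.03,.048)]):
    cv2.polylines(a,[((proj(d,T(p,c))-[150,80]+.5)*800/280).round().astype(int)],True,(255,0,0),1)
cv2.imwrite('pics/w3b.png',a[:,:,::-1])
```

```text
[ 0.46203039 -0.25352609  0.16514647] -0.13531951008395451 [-0.004 -0.005 -0.001 -0.002 -0.001  0.001]
```

View pics/w3b.png

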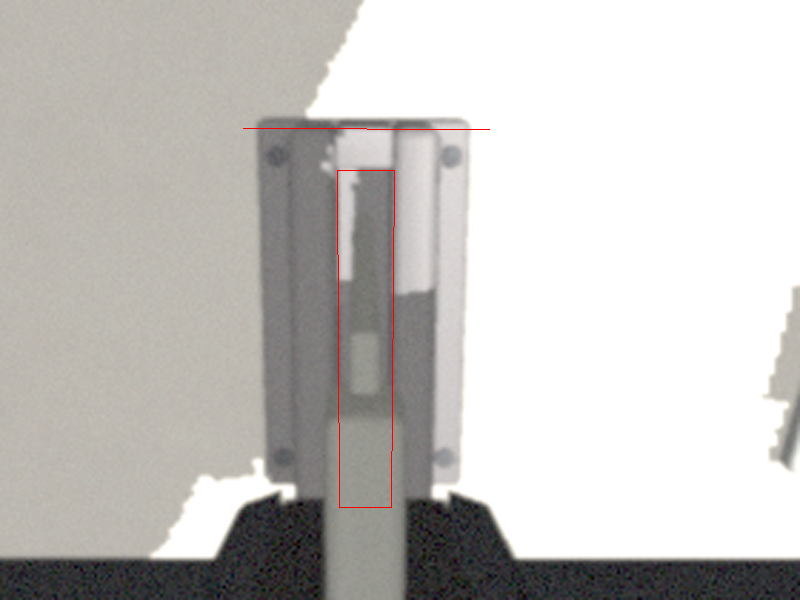

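{"name": "arm_command", "arguments": {"deltas": [[0, 0, 0.03, 0, 0], [0, 0, 0.06, 0, 0], [0, 0, 0.085, 0, 0], [0, 0, 0.096, 0, 0], [0, 0, 0.096, 0, 0], [0, 0, 0.096, 0, 0]]}}

```text
time: 7.18
position: [0.4617, -0.2537, 0.1069]
orientation: [0.068, 0.998, -0.0, 0.0]
force: [0.4, 0.8, -1.0]
gripper_width: 0.0096
finger_force: 30.0
```

{"name": "arm_command", "arguments": {"deltas": [[0, 0, 0, 0, 0.3], [0, 0, 0, 0, 1], [0, 0, 0, 0, 1], [0, 0, 0, 0, 1], [0, 0, -0.05, 0, 1], [0, 0, -0.15, 0, 1], [0, 0, -0.25, 0, 1], [0, 0, -0.25, 0, 1]]}}

```text
time: 8.18
position: [0.4626, -0.2544, 0.2608]
orientation: [0.068, 0.998, -0.003, 0.003]
force: [0.1, 0.5, -0.6]
gripper_width: 0.0872
finger_force: 0.0
```

{"name": "arm_command", "arguments": {"deltas": [[0.112, 0.925, 0, -0.94, 1], [0.112, 0.925, 0, -0.94, 1], [0.112, 0.925, 0, -0.94, 1], [0.112, 0.925, 0, -0.94, 1], [0.112, 0.925, 0.05, -0.94, 1], [0.112, 0.925, 0.05, -0.94, 1], [0.112, 0.925, 0.05, -0.94, 1], [0.112, 0.925, 0.05, -0.94, 1], [0.112, 0.925, 0.05, -0.94, 1], [0.112, 0.925, 0.05, -0.94, 1]]}}

```text
time: 9.43
position: [0.4688, 0.3083, 0.2243]
orientation: [-0.623, 0.782, 0.001, -0.001]
force: [0.8, -0.3, 0.1]
gripper_width: 0.0878
finger_force: 0.0
```

{"name": "arm_command", "arguments": {"deltas": [[0, 0, 0, 0, 1], [0, 0, 0, 0, 1]]}}

```text
time: 9.68
position: [0.4704, 0.3042, 0.2264]
orientation: [-0.621, 0.784, -0.0, -0.0]
force: [0.2, 0.1, -0.2]
gripper_width: 0.088
finger_force: 0.0
```

Run:
```python
from h import *
from scipy.spatial.transform import Rotation as R
d=snap('wrist','w4');e=snap('side','s4'); s=manip.sense(); o=s['orientation']
Rt=R.from_quat(o).as_matrix(); th=np.arctan2(-Rt[0,1],Rt[1,1]); print(s['position'],th,s['q'].round(2))
a=cv2.resize(d['img'],(560,420)); 
b=cv2.resize(e['img'][125:215,285:365],None,fx=3,fy=3,interpolation=cv2.INTER_CUBIC)
c=cv2.resize(d['img'][:,140:420],(560,840),interpolation=cv2.INTER_CUBIC)[:600]
out=np.zeros((600,800,3),np.uint8);out[:,:560]=c;out[:270,560:]=b
cv2.imwrite('pics/w4b.png',out[:,:,::-1])
```

```text
[0.47039951 0.30441851 0.22669337] 1.3390767427188144 [ 0.37  0.4   1.41 -0.    1.33 -2.54]
```

View pics/w4b.png

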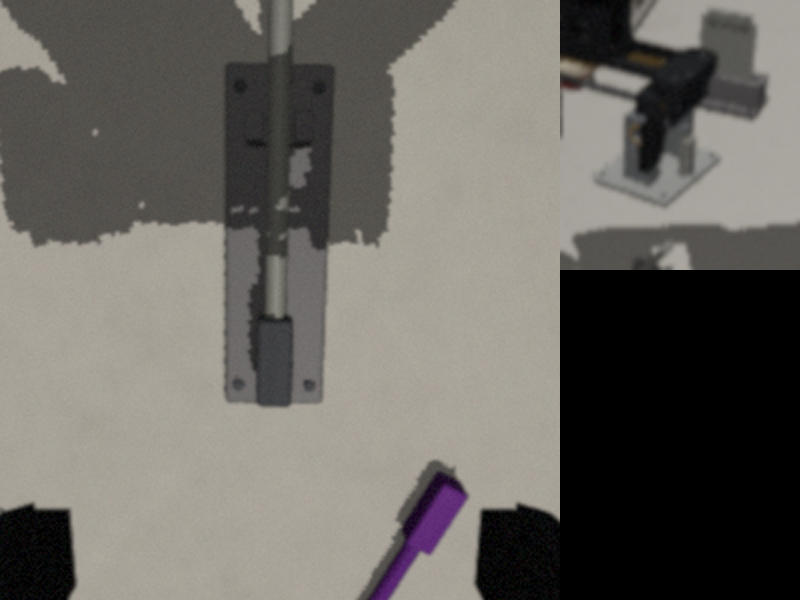

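Run:
```python
from h import *
d=load('w4'); n=lambda u,v:((u+.5)/2-.5+140,(v+.5)/2-.5)
R_=lambda u,v,z: ray(d,*n(u,v),z)
a=R_(281,10,.04);b=R_(276,290,.04);f=R_(275.5,320,.05);r=R_(275.5,404,.05);m=(f+r)/2
print(a,b,f,r,m,np.linalg.norm(f-r)); v=b-a;print('yaw',np.arctan2(-v[0],v[1]))
L=[(-.025,-.08,.008),(.025,-.08,.008),(-.025,.08,.008),(.025,.08,.008)]
p,rr=fit([(d,L,[n(334,66),n(225,64),n(322,403),n(225,402)])],[.458,.25,-.23]);print(p,rr.round(1)); print(T(p,[(0,.055,.04)]))
s=manip.sense();E=np.array(d['extrinsics']);c=-E[:3,:3].T@E[:3,3];print('fingertip mid px',proj(d,s['position']), (275.5+.5)/2-.5+140)
```

```text
[0.43577811 0.16275348 0.04      ] [0.46338973 0.27154792 0.04      ] [0.46633912 0.28309228 0.05      ] [0.47506632 0.32024258 0.05      ] [0.47070272 0.30166743 0.05      ] 0.03816161031199392
yaw -0.24854838170329155
[ 0.45911847  0.25424233 -0.24852404] [ 0.4 -0.7 -0.4 -0.8  0.1  1.5 -0.1  1.2]
[[0.47264702 0.30755254 0.04      ]]
fingertip mid px [[279.95355781 272.43061263]] 277.5
```

Run:
```python
from h import *
s=manip.sense()
ps={'w1':([.549002,-.152527,.280303],-.2446),'w2':([.501423,-.051775,.171153],-.29679),'w3':([.46203,-.253526,.165146],-.13532),'w4':(s['position'],1.33908)}
A=[];b=[]
for k,(p,th) in ps.items():
    E=np.array(load(k)['extrinsics']);c=-E[:3,:3].T@E[:3,3]-p
    tx=np.array([-np.cos(th),-np.sin(th)]);ty=np.array([-np.sin(th),np.cos(th)])
    print(k,'tool',tx@c[:2],ty@c[:2],c[2], 'view tilt',(E[2,:2]@tx,E[2,:2]@ty), E[0,:2]@ty)
    A+= [[tx[0],tx[1],1],[ty[0],ty[1],0]];b+=[tx@c[:2],ty@c[:2]]
print(np.linalg.lstsq(np.array(A),np.array(b),rcond=None)[0:2])
```

```text
w1 tool 0.07107856735115078 0.0013794534129271804 0.14483929473038554 view tilt (np.float64(0.28052602749960714), np.float64(-0.0002557928112653351)) 0.999999705386462
w2 tool 0.07120319595624441 0.001357897399829319 0.1449921523975019 view tilt (np.float64(0.28279750846264207), np.float64(-7.790423037350157e-05)) 0.9999996412616148
w3 tool 0.07103120395235184 0.0014067993006730624 0.14458504555894633 view tilt (np.float64(0.2809837234488088), np.float64(8.046335093060781e-05)) 0.9999994977718779
w4 tool 0.07102549256857368 -0.001240541568001562 0.1446792833588912 view tilt (np.float64(0.28002083996778504), np.float64(-0.0002728818882443169)) 0.9999996964872462
(array([0.00153503, 0.00105517, 0.07237243]), array([4.03325279e-08]))
```

{"name": "arm_command", "arguments": {"deltas": [[0.015, 0, 0.09, 0.011, 1], [0.015, 0, 0.18, 0.011, 1], [0.015, 0, 0.26, 0.011, 1], [0.015, 0, 0.32, 0.011, 1], [0.015, 0, 0.343, 0.011, 1], [0.015, 0, 0.343, 0.011, 1], [0.015, 0, 0.343, 0.011, 0.3], [0.015, 0, 0.343, 0.011, 0], [0.015, 0, 0.343, 0.011, 0], [0.015, 0, 0.343, 0.011, 0]]}}

```text
time: 11.02
position: [0.4681, 0.2967, 0.021]
orientation: [-0.614, 0.789, -0.0, 0.0]
force: [-0.1, 0.1, 1.1]
gripper_width: 0.0505
finger_force: 0.0
```

{"name": "arm_command", "arguments": {"deltas": [[0, 0, 0, 0, 0], [0, 0, 0, 0, 0], [0, 0, 0, 0, 0], [0, 0, 0, 0, 0], [0, 0, 0, 0, 0]]}}

```text
time: 11.65
position: [0.4681, 0.2966, 0.0207]
orientation: [-0.614, 0.789, -0.0, 0.0]
force: [0.9, 0.1, -0.2]
gripper_width: 0.0159
finger_force: 30.0
```

{"name": "arm_command", "arguments": {"deltas": [[0, 0, -0.03, 0, 0], [0, 0, -0.07, 0, 0], [0, 0, -0.1, 0, 0], [0.05, -0.07, -0.1, 0.01, 0], [0.1, -0.14, -0.1, 0.02, 0], [0.15, -0.211, -0.1, 0.0295, 0], [0.15, -0.211, -0.07, 0.0295, 0], [0.15, -0.211, -0.0585, 0.0295, 0], [0.15, -0.211, -0.0585, 0.0295, 0], [0.15, -0.211, -0.0585, 0.0295, 0]]}}

```text
time: 12.9
position: [0.5685, 0.1793, 0.0564]
orientation: [-0.597, 0.803, -0.0, 0.0]
force: [-0.2, -0.4, -0.7]
gripper_width: 0.0154
finger_force: 30.0
```

Run:
```python
from h import *
from scipy.spatial.transform import Rotation as R
d=snap('wrist','w5');e=snap('side','s5');t=snap('top','t5'); s=manip.sense()
Rt=R.from_quat(s['orientation']).as_matrix(); print(s['position'],np.arctan2(-Rt[0,1],Rt[1,1]),s['q'].round(2),s['force'],s['finger_force'])
rig=[.5004,-.05,-.2949] # in (biased) wrist-camera world
for q in [(0,.09,.075),(0,.05,.075),(-.02,.05,.095),(.02,.05,.095)]: print(q,proj(d,T(rig,[q])).round(1),proj(e,T([.4989,-.0511,-.2949],[q])).round(1))
out=np.zeros((600,800,3),np.uint8)
out[:,:560]=cv2.resize(d['img'][0:210,180:376],(560,600),interpolation=cv2.INTER_CUBIC)
b=cv2.resize(e['img'][125:275,285:365],(240,450),interpolation=cv2.INTER_CUBIC);out[:450,560:]=b
cv2.imwrite('pics/w5b.png',out[:,:,::-1])
```

```text
[0.56875437 0.17881697 0.05629541] 1.2777399945936108 [ 0.11  0.66  1.47 -0.    1.01 -2.74] [-0.10983121  0.16291671 -2.62455315] 29.997414741665125
(0, 0.09, 0.075) [[ 277.8 -201.2]] [[303.7 175.1]]
(0, 0.05, 0.075) [[ 278.4 -413.8]] [[309.9 170.5]]
(-0.02, 0.05, 0.095) [[ 385.5 -556.9]] [[315. 167.]]
(0.02, 0.05, 0.095) [[ 171.9 -557.8]] [[305.3 163.9]]
```

View pics/w5b.png

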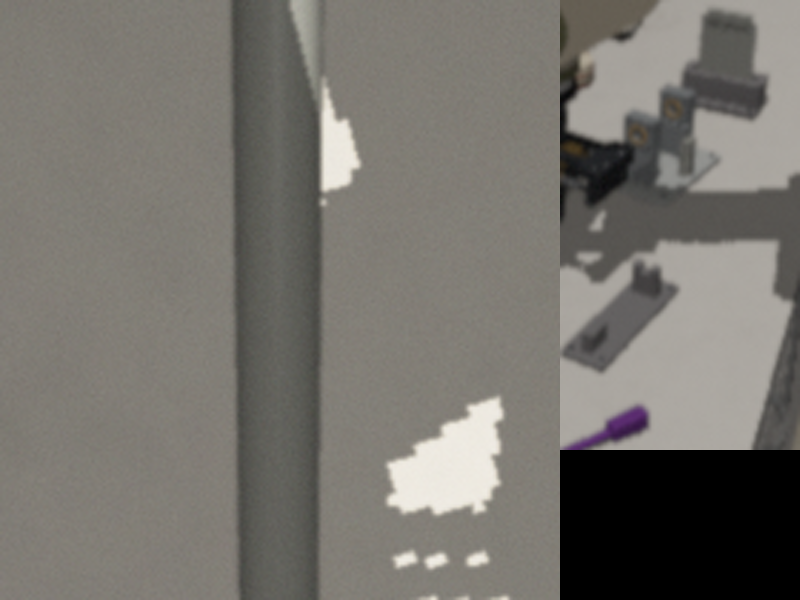

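Run:
```python
from h import *
d=load('w5');g=cv2.GaussianBlur(d['img'].astype(float).mean(2),(0,0),1.0)
gx=np.abs(np.gradient(g,axis=1))
def edge(v,c,w=5):
    u=np.arange(c-w,c+w+1);h=gx[v,u]; k=np.argmax(h); 
    if k in(0,len(u)-1):return np.nan
    a,b,e=h[k-1:k+2]; return u[k]+.5*(a-e)/(a-2*b+e)
V=np.arange(2,225)
for lo,hi in((0,225),(0,26),(72,225)):
  out=[]
  for side,c0 in((-1,0),(1,0)):
    U=np.array([edge(v,int(round(277.3+side*(15.7-.0105*v)))) for v in V]); m=np.isfinite(U)&(V>=lo)&(V<hi)
    vv,uu=V[m],U[m]
    for _ in range(4):
        p=np.polyfit(vv,uu,1); r=uu-np.polyval(p,vv); k=np.abs(r)<max(.3,2*r.std()); vv,uu=vv[k],uu[k]
    out.append(p); print(lo,hi,side,p,r.std(),len(vv))
  w=out[1]-out[0]; c=(out[0]+out[1])/2; print(' width0',w[1],'vanish row',-w[1]/w[0],'centre at 0,210',np.polyval(c,[0,210]))
E=np.array(d['extrinsics']);print(d['fy'],d['cy'],E[:3,:3].round(4).tolist())
```

```text
0 225 -1 [1.29581794e-02 2.60324548e+02] 0.08837067528493842 223
0 225 1 [-6.01409451e-03  2.92408299e+02] 0.1869856426266407 186
 width0 32.083750856138806 vanish row 1691.0862180529084 centre at 0,210 [276.3664238  277.09555271]
0 26 -1 [1.05603679e-02 2.60344619e+02] 0.04594742739787702 24
0 26 1 [6.88106680e-03 2.89821234e+02] 0.14230947795871463 21
 width0 29.476614763795226 vanish row 8011.471208698165 centre at 0,210 [275.08292656 276.91427721]
72 225 -1 [1.30046993e-02 2.60314873e+02] 0.09113319702230449 153
72 225 1 [-8.88510930e-03  2.92890163e+02] 0.10569958567405942 151
 width0 32.57529008898325 vanish row 1488.1486916017004 centre at 0,210 [276.60251781 277.03507476]
367.6061030761816 208.36542284398902 [[-0.9578, 0.2874, -0.0006], [-0.2757, -0.9194, -0.2805], [-0.0812, -0.2685, 0.9598]]
```

{"name": "arm_command", "arguments": {"deltas": [[0.02, 0, 0, 0.001, 0], [0.035, 0, 0, 0.001, 0], [0.05, 0, 0, 0.001, 0], [0.06, 0, 0, 0.001, 0], [0.07, 0, 0, 0.001, 0], [0.08, 0, 0, 0.001, 0], [0.085, 0, 0, 0.001, 0], [0.085, 0, 0, 0.001, 0]]}}

```text
time: 14.05
position: [0.554, 0.1295, 0.0558]
orientation: [-0.595, 0.803, 0.0, 0.0]
force: [0.0, 0.5, -2.3]
gripper_width: 0.0161
finger_force: 30.0
```

{"name": "arm_command", "arguments": {"deltas": [[0.02, 0, 0, 0, 0], [0.04, 0, 0, 0, 0], [0.055, 0, 0, 0, 0], [0.07, 0, 0, 0, 0], [0.085, 0, 0, 0, 0], [0.1, 0, 0, 0, 0], [0.1, 0, 0, 0, 0]]}}

```text
time: 14.92
position: [0.5371, 0.0805, 0.0557]
orientation: [-0.59, 0.807, -0.007, -0.005]
force: [1.8, -2.8, -2.0]
gripper_width: 0.0152
finger_force: 30.1
```

Run:
```python
from h import *
s=manip.sense();print(s)
```

```text
{'time': 14.925, 'q': array([-0.05938021,  0.56560979,  1.64399795, -0.02036605,  0.93108102,
       -2.8803168 ]), 'dq': array([ 0.00576056,  0.00403492, -0.00680231,  0.00264392,  0.00566532,
        0.00207948]), 'joint_torque': array([  0.80298817, -46.63485646, -19.29261625,   0.27830089,
         0.37802288,   0.21119412]), 'position': array([0.53705528, 0.08052047, 0.05569033]), 'orientation': array([-0.59005021,  0.80732507, -0.0066172 , -0.00481665]), 'force': array([ 1.81309319, -2.77815015, -1.95802604]), 'torque': array([-0.12088589, -0.21116203,  0.19928612]), 'finger_force': 30.072098672389984, 'gripper_width': 0.015230175466104034}
```

{"name": "arm_command", "arguments": {"deltas": [[-0.02, 0, 0, 0, 0], [-0.035, 0, 0, 0, 0], [-0.05, 0, 0, 0, 0], [-0.06, 0, 0, 0, 0], [-0.06, 0, 0, 0, 0]]}}

```text
time: 15.55
position: [0.5479, 0.1159, 0.0549]
orientation: [-0.59, 0.807, -0.006, -0.005]
force: [1.4, 0.3, -1.4]
gripper_width: 0.0156
finger_force: 30.1
```

```bash
cat >> h.py <<'E'
from scipy.spatial.transform import Rotation as R
def st():
    s=manip.sense();Rt=R.from_quat(s['orientation']).as_matrix();rig=np.array([.4989,-.0511]);c,n=np.cos(-.2949),np.sin(-.2949)
    v=s['position'][:2]-rig
    print('t',s['time'],'pos',s['position'].round(4),'th',np.arctan2(-Rt[0,1],Rt[1,1]).round(4),'tilt',Rt[:2,2].round(4),'q',s['q'].round(3),'F',s['force'].round(1),'local',(c*v[0]+n*v[1]).round(4),(-n*v[0]+c*v[1]).round(4),s['gripper_width'].round(4),s['finger_force'])
    return s,Rt
def go(p,th,z):
    s,Rt=st(); d=Rt.T@(np.array([p[0],p[1],z])-s['position'])/.6
    print('delta',d.round(4),'roll',-((th-np.arctan2(-Rt[0,1],Rt[1,1])+np.pi)%(2*np.pi)-np.pi)/(np.pi/2))
E
python3 -c "
from h import *
go((.56875,.17882),1.2759,.0563)"
```

```text
Traceback (most recent call last):
  File "h.py", line 25, in go
    s,Rt=st(); d=Rt.T@(np.array([p[0],p[1],z])-s['position'])/.6
         ~~^^
  File "h.py", line 22, in st
    print('t',s['time'],'pos',s['position'].round(4),'th',np.arctan2(-Rt[0,1],Rt[1,1]).round(4),'tilt',Rt[:2,2].round(4),'q',s['q'].round(3),'F',s['force'].round(1),'local',(c*v[0]+n*v[1]).round(4),(-n*v[0]+c*v[1]).round(4),s['gripper_width'].round(4),s['finger_force'])
                                                                                                                                                                                                                                ^^^^^^^^^^^^^^^^^^^^^^^^
AttributeError: 'float' object has no attribute 'round'
```

```bash
sed -i "s/s\['gripper_width'\].round(4)/s['gripper_width']/" h.py; python3 -c "
from h import *
go((.56875,.17882),1.2759,.0563)"
```

```text
t 15.55 pos [0.5479 0.1159 0.0549] th 1.2627 tilt [-0.0004 -0.0154] q [ 0.006  0.597  1.589 -0.019  0.956 -2.816] F [ 1.4  0.3 -1.4] local -0.0016 0.174 0.01562390766268947 30.0590743124485
delta [-0.1104 -0.0013 -0.0039] roll -0.0084016495452873
```

{"name": "arm_command", "arguments": {"deltas": [[-0.02, 0, -0.0005, 0, 0], [-0.04, 0, -0.001, 0, 0], [-0.06, 0, -0.002, -0.003, 0], [-0.09, -0.001, -0.003, -0.008, 0], [-0.11, -0.001, -0.004, -0.008, 0], [-0.11, -0.001, -0.004, -0.008, 0]]}}

```text
time: 16.3
position: [0.5685, 0.1789, 0.0563]
orientation: [-0.596, 0.803, -0.006, -0.005]
force: [0.6, -0.6, -1.8]
gripper_width: 0.0155
finger_force: 30.0
```

```bash
python3 -c "
from h import *
go((.4681,.2966),1.3223,.0557)"
```

```text
t 16.3 pos [0.5685 0.1789 0.0563] th 1.2759 tilt [-0.0006 -0.0157] q [ 0.115  0.661  1.468 -0.018  1.015 -2.722] F [ 0.6 -0.6 -1.8] local -0.0002 0.2403 0.015490355005225888 29.997377805411816
delta [-0.139   0.2172 -0.002 ] roll -0.029528312353363808
```

{"name": "arm_command", "arguments": {"deltas": [[-0.05, 0.07, -0.002, -0.01, 0], [-0.1, 0.15, -0.002, -0.02, 0], [-0.139, 0.217, -0.002, -0.03, 0], [-0.139, 0.217, -0.002, -0.03, 0], [-0.139, 0.217, -0.002, -0.03, 0], [-0.139, 0.217, -0.002, -0.03, 0]]}}

```text
time: 17.05
position: [0.4692, 0.2948, 0.0558]
orientation: [-0.613, 0.79, -0.006, -0.005]
force: [0.6, 0.6, -1.4]
gripper_width: 0.0159
finger_force: 30.0
```

```bash
python3 -c "
from h import *
go((.4681,.2966),1.3223,.0212)"
```

```text
t 17.05 pos [0.4692 0.2948 0.0558] th 1.3201 tilt [-0.0003 -0.0158] q [ 0.356  0.588  1.604 -0.018  0.956 -2.524] F [ 0.6  0.6 -1.4] local -0.129 0.3223 0.015892189811095036 29.99732444062829
delta [-0.0034  0.0027  0.0577] roll -0.001412327324701404
```

{"name": "arm_command", "arguments": {"deltas": [[-0.002, 0.001, 0.015, 0, 0], [-0.002, 0.001, 0.03, 0, 0], [-0.002, 0.001, 0.045, 0, 0], [-0.002, 0.001, 0.057, 0, 0], [-0.002, 0.001, 0.057, 0, 0], [-0.002, 0.001, 0.057, 0, 0.2], [-0.002, 0.001, 0.057, 0, 1], [-0.002, 0.001, 0.057, 0, 1], [-0.002, 0.001, 0.057, 0, 1], [-0.002, 0.001, 0.057, 0, 1]]}}

```text
time: 18.3
position: [0.468, 0.2965, 0.0216]
orientation: [-0.614, 0.789, -0.006, -0.005]
force: [-0.2, 0.2, 0.1]
gripper_width: 0.0552
finger_force: 0.0
```

```bash
python3 -c "
from h import *
st()"
```

```text
t 18.3 pos [0.468  0.2965 0.0216] th 1.3218 tilt [-0.0005 -0.0157] q [ 0.36   0.641  1.621 -0.019  0.885 -2.521] F [-0.2  0.2  0.1] local -0.1306 0.3236 0.05520586678021083 0.0
```

{"name": "arm_command", "arguments": {"deltas": [[0, 0, -0.1, 0, 1], [0, 0, -0.2, 0, 1], [0, 0, -0.2, 0.2, 1], [0, 0, -0.2, 1, 1], [0, 0, -0.2, 1, 1], [0, 0, -0.2, 1, 1], [0, 0, -0.2, 1, 1], [0, 0, -0.2, 1, 1], [0, 0, -0.2, 1, 1], [0, 0, -0.2, 1, 1]]}}

```text
time: 19.55
position: [0.468, 0.2984, 0.1416]
orientation: [0.092, 0.996, -0.008, 0.0]
force: [0.1, 0.3, 0.9]
gripper_width: 0.0881
finger_force: 0.0
```

```bash
python3 -c "
from h import *
go((.4681,.2966),-1.8193,.14)"
```

```text
t 19.55 pos [0.468  0.2984 0.1416] th -0.1844 tilt [-0.0007 -0.0158] q [ 0.363  0.475  1.529 -0.016  1.144 -1.017] F [0.1 0.3 0.9] local -0.1312 0.3254 0.08810029862759153 0.0
delta [-0.0007 -0.0028  0.0026] roll 1.0407963418258916
```

{"name": "arm_command", "arguments": {"deltas": [[-0.0005, -0.0025, 0, 1, 1], [-0.0005, -0.0025, 0, 1, 1], [-0.0005, -0.0025, 0, 1, 1], [-0.0005, -0.0025, 0, 1, 1], [-0.0005, -0.0025, 0, 1, 1], [-0.0005, -0.0025, 0, 1, 1], [-0.0005, -0.0025, 0, 1, 1], [-0.0005, -0.0025, 0, 1, 1], [-0.0005, -0.0025, 0, 1, 1], [-0.0005, -0.0025, 0, 1, 1]]}}

```text
time: 20.8
position: [0.468, 0.2969, 0.1416]
orientation: [0.767, 0.642, -0.005, 0.006]
force: [0.0, -0.7, -0.5]
gripper_width: 0.0881
finger_force: 0.0
```

```bash
python3 -c "
from h import *
go((.4681,.2961),-1.8193,.0205)"
```

```text
t 20.8 pos [0.468  0.2969 0.1416] th -1.7483 tilt [-0.0007 -0.0158] q [ 0.36   0.473  1.532 -0.016  1.143  0.545] F [ 0.  -0.7 -0.5] local -0.1307 0.324 0.08805481725292715 0.0
delta [ 1.900e-03 -1.000e-04  2.018e-01] roll 0.04520931402069822
```

{"name": "arm_command", "arguments": {"deltas": [[0.002, 0, 0.05, 0.045, 1], [0.002, 0, 0.11, 0.045, 1], [0.002, 0, 0.16, 0.045, 1], [0.002, 0, 0.19, 0.045, 1], [0.002, 0, 0.202, 0.045, 1], [0.002, 0, 0.202, 0.045, 1], [0.002, 0, 0.202, 0.045, 1], [0.002, 0, 0.202, 0.045, 0], [0.002, 0, 0.202, 0.045, 0], [0.002, 0, 0.202, 0.045, 0]]}}

```text
time: 22.05
position: [0.4682, 0.2962, 0.0206]
orientation: [0.789, 0.614, -0.005, 0.006]
force: [-1.4, 0.2, 0.0]
gripper_width: 0.0599
finger_force: 0.0
```

{"name": "arm_command", "arguments": {"deltas": [[0, 0, 0, 0, 0], [0, 0, 0, 0, 0], [0, 0, 0, 0, 0], [0, 0, 0, 0, 0], [0, 0, 0, 0, 0], [0, 0, 0, 0, 0]]}}

```text
time: 22.8
position: [0.4682, 0.2962, 0.0204]
orientation: [0.789, 0.614, -0.005, 0.006]
force: [-0.9, 0.8, 0.8]
gripper_width: 0.0153
finger_force: 30.0
```

```bash
python3 -c "
from h import *
st()"
```

```text
t 22.8 pos [0.4682 0.2962 0.0204] th -1.8197 tilt [-0.0006 -0.0157] q [ 0.359  0.643  1.621 -0.019  0.883  0.62 ] F [-0.9  0.8  0.8] local -0.1303 0.3233 0.01533767569148256 29.999728426337242
```

{"name": "arm_command", "arguments": {"deltas": [[0, 0, -0.03, 0, 0], [0, 0, -0.07, 0, 0], [0, 0, -0.1, 0, 0], [0, 0, -0.1, 0, 0]]}}

```text
time: 23.3
position: [0.469, 0.2975, 0.0823]
orientation: [0.789, 0.614, -0.003, 0.007]
force: [0.2, -0.6, -1.5]
gripper_width: 0.0156
finger_force: 30.0
```

```bash
python3 -c "
from h import *
go((.56875,.1787),-1.8661,.0554)"
```

```text
t 23.3 pos [0.469  0.2975 0.0823] th -1.8196 tilt [ 0.0026 -0.0145] q [ 0.361  0.55   1.585 -0.017  1.01   0.619] F [ 0.2 -0.6 -1.5] local -0.1299 0.3248 0.015584733086504174 29.998924769461155
delta [-0.1503  0.2096  0.0481] roll 0.029619889823081762
```

{"name": "arm_command", "arguments": {"deltas": [[-0.05, 0.07, 0, 0.01, 0], [-0.1, 0.14, 0, 0.02, 0], [-0.15, 0.21, 0, 0.03, 0], [-0.15, 0.21, 0.02, 0.03, 0], [-0.15, 0.21, 0.045, 0.03, 0], [-0.15, 0.21, 0.045, 0.03, 0], [-0.15, 0.21, 0.045, 0.03, 0]]}}

```text
time: 24.18
position: [0.5678, 0.1792, 0.0553]
orientation: [0.803, 0.596, -0.005, 0.006]
force: [0.3, -0.7, -1.5]
gripper_width: 0.0156
finger_force: 30.0
```

```bash
python3 -c "
from h import *
go((.56875,.1787),-1.8661,.0554)"
```

```text
t 24.175 pos [0.5678 0.1792 0.0553] th -1.8655 tilt [-0.0006 -0.0157] q [ 0.116  0.661  1.471 -0.018  1.012  0.42 ] F [ 0.3 -0.7 -1.5] local -0.001 0.2404 0.015552899168451331 29.998967796564102
delta [-0.0004  0.0018 -0.0001] roll 0.00036596427775270396
```

{"name": "arm_command", "arguments": {"deltas": [[-0.02, 0.0015, 0.0003, 0, 0], [-0.04, 0.0015, 0.0006, 0, 0], [-0.055, 0.0015, 0.0008, 0, 0], [-0.07, 0.0015, 0.001, 0, 0], [-0.085, 0.0015, 0.0013, 0, 0], [-0.085, 0.0015, 0.0013, 0, 0]]}}

```text
time: 24.92
position: [0.5541, 0.1288, 0.0553]
orientation: [0.804, 0.595, -0.005, 0.006]
force: [-0.2, 0.9, -1.0]
gripper_width: 0.0159
finger_force: 30.0
```

```bash
python3 -c "
from h import *
go((.4989+.2907*.085,-.0511+.9568*.085),-1.8661,.0554)"
```

```text
t 24.925 pos [0.5541 0.1288 0.0553] th -1.8676 tilt [-0.0006 -0.0158] q [ 0.029  0.613  1.56  -0.019  0.97   0.337] F [-0.2  0.9 -1. ] local 0.0005 0.1881 0.015870659397898407 29.998871572315693
delta [-0.1719 -0.0005  0.0024] roll -0.0009639398934954802
```

{"name": "arm_command", "arguments": {"deltas": [[-0.02, 0, 0.0003, -0.001, 0], [-0.04, -0.0005, 0.0006, -0.001, 0], [-0.055, -0.0005, 0.0008, -0.001, 0], [-0.07, -0.0005, 0.001, -0.001, 0], [-0.085, -0.0005, 0.0013, -0.001, 0], [-0.1, -0.0005, 0.0015, -0.001, 0], [-0.1, -0.0005, 0.0015, -0.001, 0]]}}

```text
time: 25.8
position: [0.5362, 0.0715, 0.0552]
orientation: [0.803, 0.595, -0.005, 0.006]
force: [0.6, 0.6, -2.0]
gripper_width: 0.0154
finger_force: 30.0
```

```bash
python3 -c "
from h import *
go((.4989+.2907*.080,-.0511+.9568*.080),-1.8661,.0554)"
```

```text
t 25.8 pos [0.5362 0.0715 0.0552] th -1.866 tilt [-0.0007 -0.0157] q [-0.077  0.563  1.65  -0.02   0.928  0.23 ] F [ 0.6  0.6 -2. ] local 0.0001 0.1282 0.015420915685628192 29.998863972723484
delta [-0.0803 -0.0001  0.0009] roll 3.436828321952934e-05
```

{"name": "arm_command", "arguments": {"deltas": [[-0.015, 0, 0.0003, 0, 0], [-0.03, 0, 0.0005, 0, 0], [-0.045, 0, 0.0007, 0, 0], [-0.06, 0, 0.0009, 0, 0], [-0.07, 0, 0.001, 0, 0], [-0.08, 0, 0.0012, 0, 0], [-0.08, 0, 0.0012, 0, 0], [-0.08, 0, 0.0012, 0, 0]]}}

```text
time: 26.8
position: [0.5225, 0.0262, 0.0552]
orientation: [0.803, 0.596, -0.005, 0.006]
force: [-0.5, -0.1, -1.4]
gripper_width: 0.0158
finger_force: 30.0
```

Run:
```python
from h import *
st(); 
c=-0.2949; rig=[.4989,-.0511,c]
e=snap('side','s6'); t=snap('top','t6'); w=snap('wrist','w6')
# nose beyond right block seen from top: brightness profile along the axis
t0=load('top0')
for k in np.arange(-.110,-.044,.005):
    u=proj(t,T(rig,[(0,k,.075)]))[0]
    f=lambda im:cv2.getRectSubPix(im['img'],(1,1),(float(u[0]),float(u[1])))[0,0]
    print(round(k,3),u.round(1),f(t),f(t0))
```

```text
t 26.8 pos [0.5225 0.0262 0.0552] th -1.8651 tilt [-0.0005 -0.0157] q [-0.166  0.531  1.707 -0.02   0.901  0.14 ] F [-0.5 -0.1 -1.4] local 0.0001 0.0808 0.015804731993849578 29.998972043395042
-0.11 [393.9 236. ] [177 172 161] [176 171 161]
-0.105 [392.4 235.5] [177 172 162] [176 170 160]
-0.1 [391. 235.] [180 176 166] [178 171 160]
-0.095 [389.5 234.5] [177 171 162] [176 170 162]
-0.09 [388.1 234.1] [177 172 165] [173 167 158]
-0.085 [386.6 233.6] [179 173 164] [178 171 161]
-0.08 [385.2 233.1] [180 172 162] [177 170 161]
-0.075 [383.7 232.6] [116 111 104] [175 170 160]
-0.07 [382.2 232.1] [71 69 64] [175 169 160]
-0.065 [380.8 231.7] [56 56 51] [165 160 152]
-0.06 [379.3 231.2] [54 54 51] [100  96  90]
-0.055 [377.9 230.7] [51 52 50] [88 88 88]
-0.05 [376.4 230.2] [44 45 46] [100 102 104]
-0.045 [375.  229.7] [46 47 46] [ 98 103 107]
```

Run:
```python
from h import *
t=load('t6');rig=[.4989,-.0511,-.2949];rack=[.4610,-.2531,-.137]
for k in(-.060,-.067): print(k,[int(cv2.getRectSubPix(t['img'],(1,1),tuple(map(float,proj(t,T(rig,[(x,k,.075)]))[0])))[0,0].mean()) for x in np.arange(-.03,.031,.005)])
e=load('s6')
print([ (proj(e,T(rig,[(0,y,.075)]))[0].round(1).tolist()) for y in(-.05,-.07)])
for z in(.06,.09,.12,.125,.13,.14,.15): print(z,[int(cv2.getRectSubPix(e['img'],(1,1),tuple(map(float,proj(e,T(rack,[(x,.0,z)]))[0])))[0,0].mean()) for x in np.arange(-.05,.051,.01)])
```

```text
-0.06 [76, 75, 75, 76, 77, 60, 53, 59, 75, 77, 79, 76, 74]
-0.067 [78, 80, 77, 73, 76, 70, 58, 67, 75, 79, 86, 104, 125]
[[324.4, 159.6], [327.1, 157.5]]
0.06 [128, 103, 85, 85, 85, 85, 85, 84, 86, 120, 147]
0.09 [160, 122, 86, 86, 85, 84, 85, 83, 93, 150, 159]
0.12 [159, 123, 76, 72, 72, 71, 73, 71, 90, 151, 158]
0.125 [158, 132, 82, 80, 79, 77, 78, 77, 101, 153, 158]
0.13 [158, 147, 97, 89, 87, 88, 88, 89, 126, 156, 158]
0.14 [158, 157, 143, 139, 135, 140, 137, 135, 153, 158, 158]
0.15 [160, 159, 160, 159, 158, 158, 157, 156, 158, 158, 157]
```

```bash
python3 -c "
from h import *
print(manip.close_job())"
```

```text
the job is handed in; nothing more can be done
None
```

I handed the job in with the plate standing free in the rack slot and the rod held by its grip through both bushings, its nose about 18 mm beyond the right block. On the first insertion, joint 6 reached its -2.88 limit (it read -2.8803), so I laid the rod back in its cradle and regripped it the other way round; I don't know whether that reading counts against the run, because no verdict came back.

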